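# Top tray of key blanks onto the mat

## Robot

A 7-joint arm with a two-finger parallel gripper is mounted at the origin on the work surface. World frame = base frame: x ahead of the robot, y to its left, z up, the work surface at z = 0. Lengths are in mm, angles in rad, forces in N, time in s.
With the tool pointing down it reaches from about 400 to 875 mm from the base axis. Payload 19.3 kg.
Tool frame: the origin (TCP) lies on the centre line of the jaws, within the pads' length; the fingertips stand 14 mm ahead of it and the grasp point (between the pads) lies 5 mm behind it; z points along the fingers, y is the direction in which the jaws open and shut (so a half turn about z gives the same grasp; the last joint's range is limited). The gripper opens to 85 mm and grips with 20 to 120 N. Pads are 22 mm wide; open, the fingers measure 114 mm over their backs; the gripper's body (76 mm by 85 mm) begins 54 mm behind the grasp point. The pads swing forward as they close: fully open they stand 13 mm farther back than shut.
Start: joints at [1.263, 0.521, -0.036, 1.599, 0.021, 1.021, -0.113], TCP at [147.2, -607.41, 245.291] pointing down, gripper open.
Joint ranges: [-2.91, 2.91], [-0.3, 2.13], [-1.5, 1.42], [0.17, 2.43], [-1.26, 4.41], [0.16, 1.93], [-2.52, 2.52]. Speed limits (rad/s): [1.89, 1.89, 2.39, 2.39, 3.01, 3.01, 3.01].

## Interface

Orientations are given as a unit quaternion [x, y, z, w].
In Python, from rig import env gives the robot as it stands.
- The arm moves only by the tool carry_out, never from a script. Its argument "commands" is text: rows parted by semicolons, each of 7 numbers parted by spaces: the shift along the tool's x, y, z in cm, then the turn, a rotation vector about the tool's x, y, z in rad, then the opening, from 0 (shut) to 1 (fully open). A call has 1 to 8 rows; each row is the pose to reach, as a shift and turn from the pose commanded when the call began, along the tool's axes at that moment; what a row does not reach only later rows make up. A row lasts 1/12 s, in which the tool goes at most 41.7 mm and 7.16 degrees, less where a joint would pass 70% of its speed; a pose out of reach is approached as far as the arm can. A call with a gripper value outside its range is refused whole. The fingers move at their own pace and stop on an object; the grip force is fixed at half the most. Time passes only in rows, so rows that repeat a pose let the fingers close. It gives the time, the measured TCP pose, the force and the opening at its end, in the units of the state.
- env.state(): the state, without advancing time (a new reading comes with each control period).
- env.snapshot(name): name is "scene" or "top" or "wrist"; returns a dict with "image" (384x512x3 uint8, blue, green, red), "range_z" (384x512 float32, mm along the optical axis (not along the pixel's ray), 0 where there is no reading), "fovy" (degrees; the focal length in pixels is half the picture's height over the tangent of half this angle, whatever the lens; pixels are square), "cx", "cy" (the principal point, pixels), "cam_to_world" (4x4, takes a point from camera to world coordinates); the wrist camera has in their place "T_tool_cam" (4x4, takes a point from camera to tool coordinates, whose origin is the TCP and whose axes are the flange's). Camera axes: x right, y up, looking along -z (the intrinsics and any distortion apply to the point x, -y, -z); pixel columns grow to the right and rows downward; lengths in mm; the calibration is good to about 2 mm. A picture is of the moment at which its call begins: read the wrist's pose just before it.
- env.hand_in(): hands the job in, once; it reports no verdict.
Trained networks look in a picture, given as the dict that the camera call returned (one of the last four; its "shot" number tells which), for a name from the list of things; names that differ only in an ending like _2 or _b are one class to them, and where a whole thing is asked for, a point or a joint stands for the part that bears it (a point fixed in the world has none). Each returns a list of dicts, best first, with "p" (0 to 1); they miss things now and then, are a little off and sometimes report something else, mostly with a low value. They report only what shows in the picture. A call takes as long as a camera call. They do not tell look-alikes from the thing itself.
- env.spot_in(target, picture): "extent" ([left, top, right, bottom] in pixels, round what is visible of it).
- env.regions_of(target, picture): "mask" (384x512 bool, what is visible of it) and "extent" ([left, top, right, bottom] in pixels, round what is visible of it).
- env.landmark_of(target, picture): "centre" ([column, row] in pixels: a listed point, or the origin of a listed thing).
The state is a dict: "time": time; "joint_positions": joint angles; "dq": joint speeds; "tau": joint torques, N m; "eef_pos": TCP position; "orientation": TCP orientation; "force": force on the tool from outside, world axes, zero at the start; "torque": the same for the moment, N m; "grip_width": opening from 0.0 (shut) to 1.0 (fully open).
Only numpy, scipy, OpenCV 4.12 (cv2) and the standard library are available. Lean on these libraries where they do the work, as an engineer would, in place of code of your own. Each camera call takes 0.05 s, during which the arm holds its last target.

## Task

At the key-cutting bench, lift the top tray of key blanks off the pile of oblong trays and set it down upright, without dropping it, in the middle of the empty rubber mat, lined up lengthwise with the mat. Leave the rest of that pile and the pile of square trays as they stand.

Things in the scene. Friction and masses are not known exactly. Their poses are not given: they have to be found in the camera images.
- tray_top: Top of a pile of three alike open aluminium trays, 120 mm long (x), 56 wide (y), 36 high, walls 4 mm, a dark line round the bottom edge, with key blanks fixed in a black insert below the rim; 0.17 to 0.35 kg. Origin: centre of its underside, z up, 64 mm above the table at the start. Lowest 4 mm: a foot 106 x 42 mm, sitting loosely (3 mm play) inside the rim below. Long sides upright: grip across the 56 mm from above.
- tray_under: The second tray of the same pile, same shape and size, directly beneath the top one; its origin (centre of underside) is 32 mm above the table and 32 mm below the top tray's. It and the tray under it stay where they are.
- mat: Flat black rubber mat fixed on the table, 170 mm long (its x), 100 mm wide (its y), 4 mm thick; origin: centre of its underside, on the table (z = 0). Empty; the tray goes in its middle, long side along the mat's long side, either way round.
- square_top: The top tray of the other pile: three square aluminium trays 84 x 84 mm, 36 mm high, holding brass lock barrels, the same height as the oblong pile. Origin: centre of its underside, 64 mm above the table. To be left as it is. The two piles and the mat share three areas of the table in any order.
Mind the look-alikes: they are no part of the job. Several things look just like the mat: the one meant starts farthest from the robot's base.

How it is judged (in metres and radians):
On the way:
1. the top tray is lifted clear of the pile, roughly level (z of tray_top in the frame of tray_under above 0.06 m and angle between tray_top's own z axis and vertical below 0.35 rad), for 0.1 s.
At the end, for the whole second after the job is handed in: The tray stands upright (within 0.1 rad) and at rest on the mat, its centre within 20 mm of the mat's centre and its length within 0.25 rad (14 degrees) of the mat's, either way round; the tray that was beneath it and the top square tray are within 15 mm of where they stood (horizontal distance between tray_top and mat below 0.02 m and angle between the x axis of tray_top and the x axis of mat, either way round below 0.25 rad and angle between tray_top's own z axis and vertical below 0.1 rad and z of tray_top in the frame of mat below 0.01 m and linear speed of tray_top below 0.02 m/s and angular speed of tray_top below 0.2 rad/s and contact force between tray_top and mat above 0.3 N and distance of each of tray_under, square_top from where it was at the start of the episode below 0.015 m); the robot touches nothing.
It fails at once if the tray is let go more than about 20 mm above the mat (horizontal distance between tray_top and mat below 0.08 m and z of tray_top in the frame of mat above 0.025 m and contact force between the fingers and tray_top below 0.02 N).
It fails at once if the rest of the oblong pile is shifted by more than 30 mm (distance of tray_under from where it was at the start of the episode above 0.03 m).
It fails at once if the square pile is shifted by more than 30 mm (distance of square_top from where it was at the start of the episode above 0.03 m).
It also fails if it takes over 38 s, if anything falls off the work surface, if the arm or the gripper's body presses on something with over 40 N, if the wrist force passes 120 N, or if a joint passes its speed limit or range.

## Working session

There is one attempt and no reset: what is moved stays moved. The work goes in short steps, Python scripts to look and compute and a tool call to move; the robot and the scene stay as the last step left them, time stands still between calls to the robot, and variables do not carry over. Pictures are saved under pics/ and viewed, and the job is handed in when it is done.

Besides the shell and the picture viewer there is one more tool, called after "Call:" as name(argument=value, ...) on one line, values as JSON. carry_out: Moves the arm, as the interface text tells. Its arguments: {"type":"object","properties":{"commands":{"type":"string"}},"required":["commands"]}

```bash
mkdir -p pics; ls; cat > h.py <<'E'
import numpy as np,cv2
from rig import env
def f(s): return s["image"].shape[0]/2/np.tan(np.radians(s["fovy"])/2)
def pts(s,T=None):
    if T is None: T=s["cam_to_world"]
    T=np.array(T); z=s["range_z"].astype(float); h,w=z.shape; F=f(s)
    u,v=np.meshgrid(np.arange(w),np.arange(h))
    p=np.stack([(u-s["cx"])/F*z,-(v-s["cy"])/F*z,-z,np.ones_like(z)],-1)
    return (p@T.T)[...,:3], z>0
E
python3 - <<'E'
from h import *
st=env.state(); print({k:np.round(v,3) for k,v in st.items()})
for n in ["scene","top"]:
    s=env.snapshot(n); cv2.imwrite(f"pics/{n}0.png",s["image"]); print(n,[k for k in s],s["fovy"],s["cx"],s["cy"]); print(np.round(s["cam_to_world"],3))
    P,ok=pts(s)
    for t in ["tray_top","tray_under","mat","square_top"]:
        for r in env.regions_of(t,s)[:5]:
            m=r["mask"]&ok
            print(t,round(r["p"],2),np.round(r["extent"]),m.sum(),np.round(np.median(P[m],0)) if m.any() else "")
E
```

```text
pics
{'time': np.float64(0.0), 'joint_positions': array([ 1.263,  0.522, -0.036,  1.6  ,  0.021,  1.021, -0.113]), 'dq': array([ 0.   , -0.001,  0.002, -0.001,  0.001,  0.   ,  0.   ]), 'tau': array([ 1.0000e-03, -9.2713e+01,  1.9800e+00, -3.6993e+01,  1.8000e-02,
        8.0000e-03,  0.0000e+00]), 'eef_pos': array([ 147.14 , -607.096,  244.728]), 'orientation': array([ 0.993,  0.119, -0.   , -0.001]), 'force': array([-0.687, -0.086,  0.373]), 'torque': array([ 0.01 , -0.002, -0.051]), 'grip_width': np.float64(0.996)}
scene ['image', 'range_z', 'fovy', 'cx', 'cy', 'cam_to_world', 'shot'] 57.92489008749095 263.0280762269852 187.29937449750366
[[ 6.58000e-01 -6.38000e-01  4.00000e-01  7.35201e+02]
 [ 7.53000e-01  5.60000e-01 -3.46000e-01 -2.61631e+02]
 [-3.00000e-03  5.29000e-01  8.49000e-01  7.33545e+02]
 [ 0.00000e+00  0.00000e+00  0.00000e+00  1.00000e+00]]
tray_top 0.97 [351. 116. 411. 162.] 1356 [511. 301.  87.]
tray_under 0.79 [348. 139. 396. 169.] 445 [518. 276.  51.]
mat 0.95 [ 61. 200. 143. 272.] 2927 [ 243. -322.    4.]
mat 0.92 [152. 259. 228. 356.] 4187 [ 512. -261.    4.]
mat 0.67 [261. 102. 325. 154.] 1654 [294. 231.   4.]
square_top 0.87 [275. 224. 333. 284.] 2024 [600. -35.  85.]
top ['image', 'range_z', 'fovy', 'cx', 'cy', 'cam_to_world', 'shot'] 51.3828385445146 254.77310744422022 193.78408061682276
[[-1.500000e-02  9.900000e-01 -1.430000e-01  2.785360e+02]
 [-1.000000e+00 -1.700000e-02 -1.600000e-02 -1.189100e+01]
 [-1.800000e-02  1.420000e-01  9.900000e-01  1.093051e+03]
 [ 0.000000e+00  0.000000e+00  0.000000e+00  1.000000e+00]]
tray_top 0.56 [129. 139. 157. 190.] 1135 [507. 301.  87.]
tray_under 0.54 [137. 145. 158. 194.] 142 [489. 277.  50.]
mat 0.98 [151. 216. 193. 284.] 2280 [286. 232.   5.]
mat 0.87 [354. 231. 402. 304.] 2347 [ 234. -322.    5.]
mat 0.71 [332. 138. 370. 200.] 2089 [ 501. -260.    5.]
square_top 0.76 [249. 105. 290. 148.] 1185 [598. -36.  87.]
```

View pics/scene0.png

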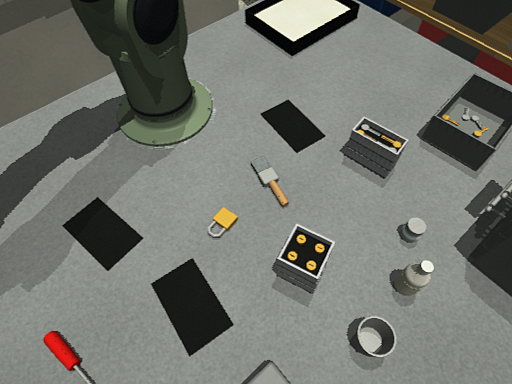

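View pics/top0.png

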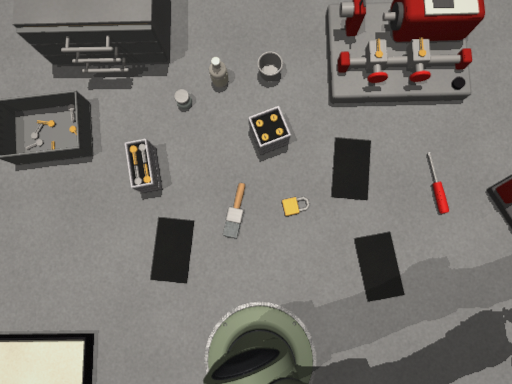

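```bash
python3 - <<'E'
from h import *
for n in ["scene","top"]:
    s=env.snapshot(n); P,ok=pts(s)
    for t in ["tray_top","mat","square_top"]:
        for r in env.regions_of(t,s)[:5]:
            m=cv2.erode(r["mask"].astype(np.uint8),np.ones((2,2)))>0
            m=r["mask"]&ok
            p=P[m]; zm=np.percentile(p[:,2],80) if t!="mat" else np.median(p[:,2]); 
            q=p[abs(p[:,2]-zm)<8][:,:2].astype(np.float32)
            if t!="mat":
                q=p[p[:,2]>80][:,:2].astype(np.float32)
            rc=cv2.minAreaRect(q); b=cv2.boxPoints(rc)
            e=b[1]-b[0]; e2=b[2]-b[1]; L=e if np.linalg.norm(e)>np.linalg.norm(e2) else e2
            print(n,t,round(r["p"],2),np.round(rc[0],1),np.round(rc[1],1),"yaw",round(np.arctan2(L[1],L[0])%np.pi,3),"med",np.round(np.median(p,0)),np.round(p.min(0)),np.round(p.max(0)))
E
```

```text
scene tray_top 0.75 [509.4 301.8] [120.2  59.7] yaw 0.171 med [511. 301.  87.] [415. 264.  -2.] [573. 435. 103.]
scene mat 0.91 [287.7 234.4] [102.3 175.4] yaw 3.043 med [296. 233.   4.] [205. 176.  -1.] [379. 293.   8.]
scene mat 0.77 [ 504.4 -259.9] [102.5 173.4] yaw 3.029 med [ 512. -262.    4.] [ 414. -317.   -3.] [ 595. -203.    9.]
scene mat 0.74 [ 237.3 -320.6] [172.9  99.5] yaw 0.162 med [ 243. -321.    4.] [ 146. -380.   -1.] [ 329. -260.    8.]
scene square_top 0.75 [599.8 -33.7] [84.  85.2] yaw 1.925 med [601. -35.  85.] [517. -87.  -3.] [653.  55. 103.]
top tray_top 0.87 [507.9 301.5] [121.3  58. ] yaw 0.165 med [509. 302.  87.] [444. 263.  -2.] [599. 366. 105.]
top mat 0.86 [ 503.8 -260.5] [100.2 170.2] yaw 3.036 med [ 501. -261.    5.] [ 415. -318.   -3.] [ 589. -206.   12.]
top mat 0.63 [ 234.6 -321.6] [170.4 102.1] yaw 0.176 med [ 232. -321.    5.] [ 146. -383.   -2.] [ 322. -260.   12.]
top mat 0.59 [287.6 234.1] [102.6 175. ] yaw 3.034 med [288. 233.   5.] [197. 176.  -3.] [376. 288.  12.]
top square_top 0.85 [598.  -34.3] [84.8 83.4] yaw 0.356 med [598. -34.  87.] [545. -87.  69.] [648.  19. 105.]
```

The mat farthest from the base is the one at about (504, -260), 568 mm away, at pixels (192,305) in the scene view and (351,168) in the top view. The other two are at about 400 and 371 mm. The oblong pile is at (508, 302) with yaw 0.167, and the square pile is at (599, -34).

```bash
cat >> h.py <<'E'
from scipy.spatial.transform import Rotation as R
def plan(xyz,yaw,st=None):
    """shift(cm)/rotvec in tool axes to reach TCP xyz, tool down with tool x at yaw"""
    st=st or env.state(); r=R.from_quat(st["orientation"])
    c,s_=np.cos(yaw),np.sin(yaw)
    tgt=R.from_matrix(np.array([[c,s_,0],[s_,-c,0],[0,0,-1]]))
    return np.round(r.inv().apply(np.array(xyz)-st["eef_pos"])/10,2),np.round((r.inv()*tgt).as_rotvec(),3)
E
python3 - <<'E'
from h import *
print(plan([470,-150,230],.167)); print(plan([508.5,301.7,170],.167))
E
```

```text
(array([ 42.15, -36.85,   1.53]), array([0.   , 0.   , 0.071]))
(array([ 56.52, -79.85,   7.53]), array([0.   , 0.   , 0.071]))
```

Call:
carry_out(commands="42 -37 1.5 0 0 0.07 1;42 -37 1.5 0 0 0.07 1;42 -37 1.5 0 0 0.07 1;42 -37 1.5 0 0 0.07 1;42 -37 1.5 0 0 0.07 1;42 -37 1.5 0 0 0.07 1;42 -37 1.5 0 0 0.07 1;42 -37 1.5 0 0 0.07 1")

```text
time: 1.57
eef_pos: [339.1, -332.7, 236.6]
orientation: [0.996, 0.084, 0.0, 0.0]
force: [1.0, -0.9, 0.5]
grip_width: 0.998
```

```bash
python3 - <<'E'
from h import *
print(np.round(env.state()["joint_positions"],2),plan([470,0,230],.167),plan([508.5,301.7,200],.167))
E
```

```text
[ 0.75  0.3  -0.13  1.99  0.05  0.86 -0.8 ] (array([ 18.46, -30.63,   0.65]), array([ 0.001, -0.   ,  0.001])) (array([ 27.29, -59.73,   3.64]), array([ 0.001, -0.   ,  0.001]))
```

Call:
carry_out(commands="18.5 -30.5 0.5 0 0 0 1;18.5 -30.5 0.5 0 0 0 1;18.5 -30.5 0.5 0 0 0 1;18.5 -30.5 0.5 0 0 0 1;18.5 -30.5 0.5 0 0 0 1;18.5 -30.5 0.5 0 0 0 1;18.5 -30.5 0.5 0 0 0 1;18.5 -30.5 0.5 0 0 0 1")

```text
time: 2.23
eef_pos: [461.6, -22.6, 232.0]
orientation: [0.996, 0.084, 0.0, 0.0]
force: [1.9, -0.2, -0.5]
grip_width: 1.0
```

```bash
python3 - <<'E'
from h import *
print(np.round(env.state()["joint_positions"],2),plan([508.5,301.7,200],.167))
E
```

```text
[ 0.17  0.29 -0.3   2.02  0.11  0.85 -1.6 ] (array([ 10.03, -31.19,   3.2 ]), array([ 0.   , -0.001,  0.001]))
```

Call:
carry_out(commands="10 -31 3 0 0 0 1;10 -31 3 0 0 0 1;10 -31 3 0 0 0 1;10 -31 3 0 0 0 1;10 -31 3 0 0 0 1;10 -31 3 0 0 0 1;10 -31 3 0 0 0 1;10 -31 3 0 0 0 1")

```text
time: 2.9
eef_pos: [507.7, 300.7, 201.5]
orientation: [0.996, 0.084, 0.0, -0.0]
force: [0.0, 0.9, 0.1]
grip_width: 1.0
```

Call:
carry_out(commands="0 0 0 0 0 0 1;0 0 0 0 0 0 1;0 0 0 0 0 0 1;0 0 0 0 0 0 1")

```text
time: 3.23
eef_pos: [508.3, 296.5, 201.8]
orientation: [0.997, 0.083, 0.0, 0.0]
force: [0.6, -0.5, -0.3]
grip_width: 1.002
```

```bash
python3 - <<'E'
from h import *
st=env.state(); print(np.round(st["joint_positions"],2),np.round(st["eef_pos"],1))
s=env.snapshot("wrist"); cv2.imwrite("pics/w1.png",s["image"])
T=np.eye(4);T[:3,:3]=R.from_quat(st["orientation"]).as_matrix();T[:3,3]=st["eef_pos"]
P,ok=pts(s,T@np.array(s["T_tool_cam"]))
for t in ["tray_top"]:
  for r in env.regions_of(t,s)[:2]:
    m=r["mask"]&ok; p=P[m]; print(r["p"],r["extent"],np.percentile(p[:,2],[5,50,80,95]))
    q=p[p[:,2]>90][:,:2].astype(np.float32); rc=cv2.minAreaRect(q);print(len(q),rc)
print(plan([508.5,301.7,88],.167))
E
```

```text
[-0.38  0.53 -0.35  1.73  0.22  0.92 -2.23] [508.3 296.5 201.8]
0.81 [210.1, 125.3, 281.9, 262.2] [82.40066909 85.60272292 96.32136822 99.55390776]
2197 ((506.5434875488281, 301.4307861328125), (119.99913787841797, 56.077396392822266), 10.056638717651367)
(array([ 0.1 , -0.51, 11.4 ]), array([ 0.   , -0.   , -0.001]))
```

View pics/w1.png

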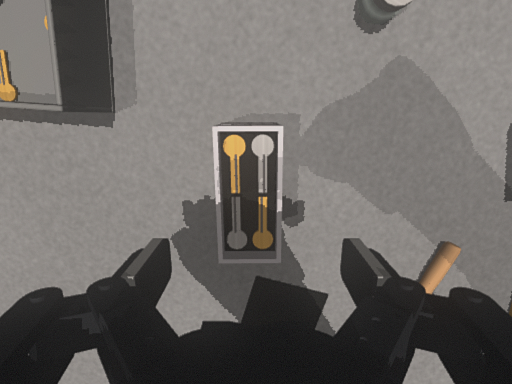

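The wrist view shows the tray square between the jaws, at columns 213-282 and rows 125-262. Its centre is at about (507, 301.5) with yaw 0.175. I'll descend with a small sideways correction.

Call:
carry_out(commands="0 -0.5 3 0 0 -0.01 1;0 -0.5 6 0 0 -0.01 1;0 -0.5 8 0 0 -0.01 1;0 -0.5 8 0 0 -0.01 1;0 -0.5 8 0 0 -0.01 1;0 -0.5 8 0 0 -0.01 1")

```text
time: 3.83
eef_pos: [507.9, 302.7, 123.2]
orientation: [0.996, 0.088, 0.001, -0.0]
force: [0.4, 0.2, 0.5]
grip_width: 1.004
```

```bash
python3 - <<'E'
from h import *
st=env.state(); print(np.round(st["eef_pos"],1)); print(plan([507,301.5,88],.175))
E
```

```text
[507.9 302.7 123.2]
(array([-0.11,  0.1 ,  3.52]), array([-0.001, -0.001,  0.002]))
```

Call:
carry_out(commands="-0.1 0.1 1.5 0 0 0 1;-0.1 0.1 3 0 0 0 1;-0.1 0.1 3.4 0 0 0 1;-0.1 0.1 3.4 0 0 0 1;-0.1 0.1 3.4 0 0 0 1;-0.1 0.1 3.4 0 0 0 1")

```text
time: 4.33
eef_pos: [506.9, 301.9, 89.0]
orientation: [0.996, 0.089, 0.001, -0.0]
force: [0.2, -0.5, 0.0]
grip_width: 1.001
```

```bash
python3 - <<'E'
from h import *
s=env.snapshot("wrist"); cv2.imwrite("pics/w2.png",s["image"])
print(plan([507,301.5,88],.175))
E
```

```text
(array([0.01, 0.04, 0.09]), array([-0.001, -0.001,  0.003]))
```

View pics/w2.png

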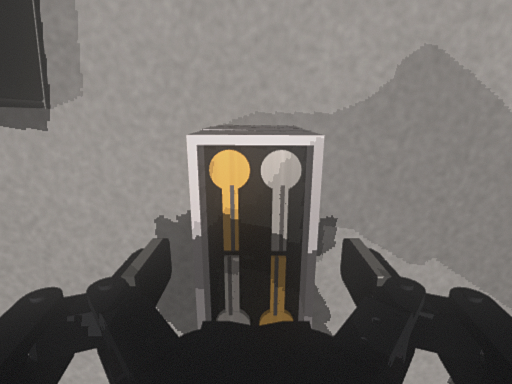

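The tray (columns 188-322) is centred between the fingers (170 and 342), so I'll close the jaws.

Call:
carry_out(commands="0 0 0 0 0 0 0;0 0 0 0 0 0 0;0 0 0 0 0 0 0;0 0 0 0 0 0 0;0 0 0 0 0 0 0;0 0 0 0 0 0 0;0 0 0 0 0 0 0;0 0 0 0 0 0 0")

```text
time: 5.05
eef_pos: [506.5, 301.8, 88.4]
orientation: [0.996, 0.089, 0.0, -0.0]
force: [-2.7, -0.8, 8.4]
grip_width: 0.644
```

Call:
carry_out(commands="0 0 -0.5 0 0 0 0;0 0 -1 0 0 0 0;0 0 -1.5 0 0 0 0;0 0 -2 0 0 0 0;0 0 -2 0 0 0 0;0 0 -2 0 0 0 0")

```text
time: 5.55
eef_pos: [506.5, 301.5, 108.1]
orientation: [0.996, 0.089, 0.0, -0.0]
force: [0.3, 0.4, -1.3]
grip_width: 0.646
```

```bash
python3 - <<'E'
from h import *
for n in ["scene","wrist"]:
    s=env.snapshot(n); cv2.imwrite(f"pics/{n}3.png",s["image"])
    if n=="scene":
        P,ok=pts(s)
        for r in env.regions_of("tray_under",s)[:2]:
            p=P[r["mask"]&ok]; print(r["p"],r["extent"],np.median(p,0))
        cv2.imwrite("pics/s3z.png",cv2.resize(s["image"][60:220,280:480],None,fx=3,fy=3))
print(plan([507,301.5,88],.175))
E
```

```text
0.93 [347.1, 135.6, 401.8, 167.9] [517.3761541  279.91501897  54.28662138]
(array([0.08, 0.  , 1.95]), array([0.   , 0.   , 0.003]))
```

View pics/s3z.png

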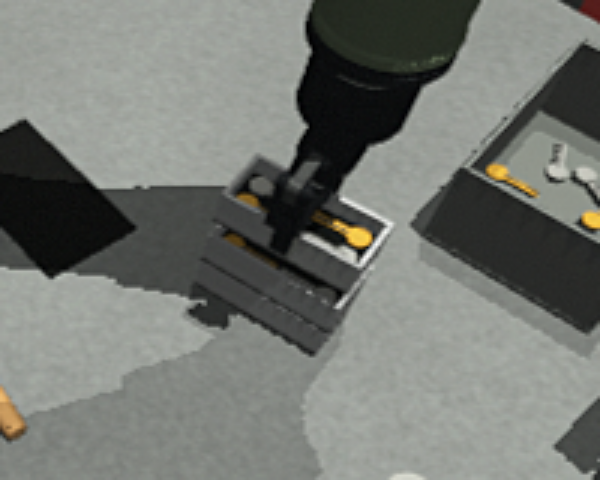

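The top tray is lifted level on its own and the two below stay put. I'll raise it further and carry it across.

Call:
carry_out(commands="0 0 -1.5 0 0 0 0;0 0 -3.5 0 0 0 0;0 0 -5.5 0 0 0 0;0 0 -7.5 0 0 0 0;0 0 -9.5 0 0 0 0;0 0 -11 0 0 0 0;0 0 -12 0 0 0 0;0 0 -12 0 0 0 0")

```text
time: 6.37
eef_pos: [506.9, 301.9, 229.3]
orientation: [0.996, 0.089, 0.001, -0.001]
force: [-0.3, -0.2, -1.3]
grip_width: 0.643
```

```bash
python3 - <<'E'
from h import *
for w in ([470,0,230],[504,-260,150]): print(plan(w,.175),plan(w,-.108))
E
```

```text
(array([-8.97, 29.06, -0.11]), array([-0.001, -0.002,  0.003])) (array([-8.97, 29.06, -0.11]), array([-0.001, -0.002,  0.286]))
(array([-10.24,  55.26,   7.86]), array([-0.001, -0.002,  0.003])) (array([-10.24,  55.26,   7.86]), array([-0.001, -0.002,  0.286]))
```

Call:
carry_out(commands="-0.6 2 0 0 0 0.02 0;-1.5 5 0 0 0 0.05 0;-2.5 8.5 0 0 0 0.08 0;-4 12 0 0 0 0.12 0;-5 15.5 0 0 0 0.15 0;-6 19 0 0 0 0.18 0;-7 22.5 0 0 0 0.22 0;-8 26 0 0 0 0.25 0")

```text
time: 7.03
eef_pos: [472.7, 29.7, 226.8]
orientation: [0.999, -0.037, -0.001, 0.0]
force: [0.8, 0.0, -1.5]
grip_width: 0.644
```

```bash
python3 - <<'E'
from h import *
for w in ([480,-200,200],[504,-260,150]): print(plan(w,-.108))
E
```

```text
(array([ 2.44, 22.85,  2.68]), array([0.   , 0.001, 0.034]))
(array([ 5.28, 28.66,  7.68]), array([0.   , 0.001, 0.034]))
```

Call:
carry_out(commands="0.3 3 0 0 0 0.03 0;0.6 6.5 0 0 0 0.03 0;1 10 0 0 0 0.03 0;1.5 13.5 0 0 0 0.03 0;2.3 17 0.5 0 0 0.03 0;3.2 20.5 1 0 0 0.03 0;4 23.5 2 0 0 0.03 0;4.8 26.5 3 0 0 0.03 0")

```text
time: 7.7
eef_pos: [501.9, -238.2, 196.3]
orientation: [0.999, -0.051, -0.0, 0.0]
force: [0.7, 0.2, -2.3]
grip_width: 0.646
```

Call:
carry_out(commands="0.3 1.5 1.5 0 0 0 0;0.3 2 3 0 0 0 0;0.3 2 4 0 0 0 0;0.3 2 4.5 0 0 0 0;0.3 2 4.5 0 0 0 0;0.3 2 4.5 0 0 0 0;0.3 2 4.5 0 0 0 0")

```text
time: 8.28
eef_pos: [503.8, -256.0, 153.4]
orientation: [0.999, -0.051, 0.0, 0.0]
force: [-0.6, -0.4, -2.0]
grip_width: 0.639
```

```bash
python3 - <<'E'
from h import *
st=env.state(); print(np.round(st["eef_pos"],1),plan([504,-260,80],-.108))
s=env.snapshot("wrist"); cv2.imwrite("pics/w4.png",s["image"])
s=env.snapshot("scene"); cv2.imwrite("pics/s4.png",s["image"])
P,ok=pts(s)
for r in env.regions_of("tray_top",s)[:2]:
    p=P[r["mask"]&ok]; q=p[(p[:,2]<np.percentile(p[:,2],97))&(p[:,2]>np.percentile(p[:,2],60))][:,:2].astype(np.float32)
    print(r["p"],r["extent"],np.percentile(p[:,2],[2,50,98]),cv2.minAreaRect(q))
for r in env.regions_of("mat",s)[:4]: print(r["p"],r["extent"])
E
```

```text
[ 503.8 -256.   153.4] (array([0.06, 0.4 , 7.34]), array([ 0.   , -0.001,  0.007]))
0.97 [160.6, 269.0, 211.4, 324.2] [138.64116271 150.95002131 166.51978116] ((530.12939453125, -258.3693542480469), (54.72708511352539, 73.29318237304688), 83.84091186523438)
0.82 [261.2, 101.7, 326.4, 151.8]
0.76 [159.5, 272.3, 227.7, 354.5]
0.58 [88.9, 248.8, 111.5, 269.4]
```

View pics/w4.png

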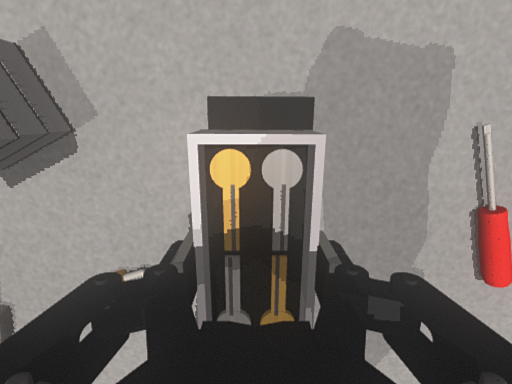

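View pics/s4.png

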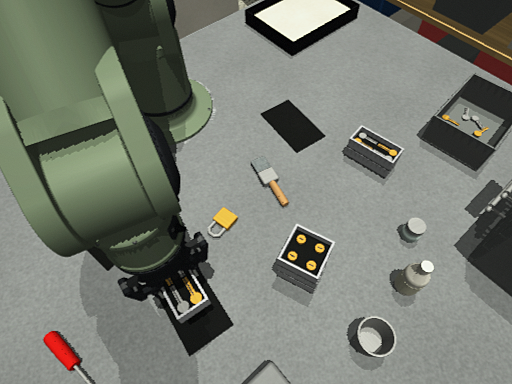

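The tray is held level above the right mat and aligned with it: in the wrist view the mat's far edge, at columns 208-314, runs parallel to the tray. I'll lower it.

Call:
carry_out(commands="0 0.4 2 0 0 0.007 0;0 0.4 4 0 0 0.007 0;0 0.4 6 0 0 0.007 0;0 0.4 8 0 0 0.007 0;0 0.4 9.5 0 0 0.007 0;0 0.4 10.5 0 0 0.007 0;0 0.4 11 0 0 0.007 0;0 0.4 11 0 0 0.007 0")

```text
time: 9.15
eef_pos: [502.7, -260.4, 42.2]
orientation: [0.999, -0.055, -0.0, -0.0]
force: [-0.8, -0.0, -1.9]
grip_width: 0.646
```

Call:
carry_out(commands="0 0 0.3 0 0 0 0;0 0 0.6 0 0 0 0;0 0 0.8 0 0 0 0;0 0 1 0 0 0 0;0 0 1 0 0 0 0;0 0 1 0 0 0 0")

```text
time: 9.65
eef_pos: [502.9, -260.5, 32.8]
orientation: [0.999, -0.055, 0.0, 0.0]
force: [0.1, -0.3, -2.4]
grip_width: 0.646
```

```bash
python3 - <<'E'
from h import *
st=env.state(); print(np.round(st["eef_pos"],1),plan([504,-260,28],-.108),st["force"])
s=env.snapshot("scene"); cv2.imwrite("pics/s5.png",cv2.resize(s["image"][220:370,100:270],None,fx=4,fy=4))
E
```

```text
[ 502.9 -260.5   32.8] (array([ 0.1 , -0.06,  0.48]), array([ 0.   , -0.   , -0.001])) [ 0.14150948 -0.29445993 -2.3559411 ]
```

View pics/s5.png

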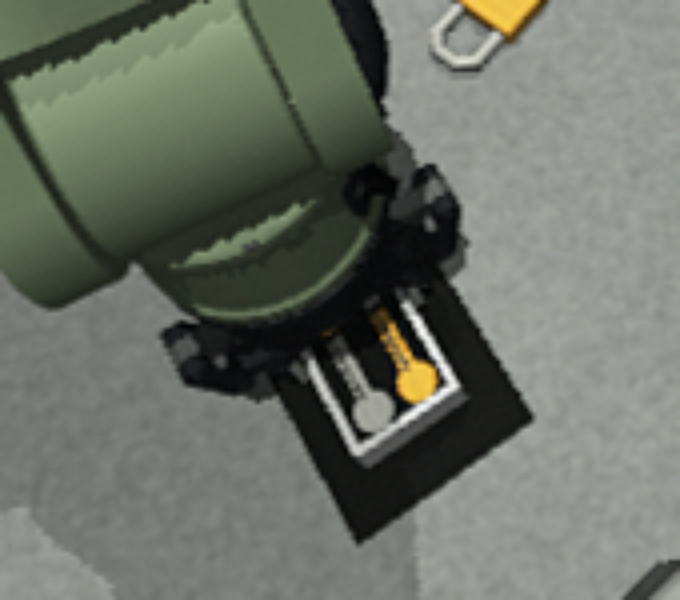

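Still hanging (force about -2.4 N), about 4 mm above the mat. I'll lower in small steps until it makes contact.

Call:
carry_out(commands="0 0 0.1 0 0 0 0;0 0 0.2 0 0 0 0;0 0 0.3 0 0 0 0;0 0 0.3 0 0 0 0;0 0 0.3 0 0 0 0")

```text
time: 10.12
eef_pos: [502.8, -260.5, 29.6]
orientation: [0.999, -0.055, -0.0, -0.0]
force: [-0.1, -0.6, -1.9]
grip_width: 0.646
```

Call:
carry_out(commands="0 0 0.1 0 0 0 0;0 0 0.1 0 0 0 0;0 0 0.1 0 0 0 0;0 0 0.1 0 0 0 0")

```text
time: 10.45
eef_pos: [502.9, -260.5, 28.7]
orientation: [0.999, -0.055, -0.0, -0.0]
force: [-0.0, 0.8, -1.1]
grip_width: 0.643
```

Call:
carry_out(commands="0 0 0.1 0 0 0 0;0 0 0.1 0 0 0 0;0 0 0.1 0 0 0 0;0 0 0.1 0 0 0 0")

```text
time: 10.78
eef_pos: [502.9, -260.5, 28.4]
orientation: [0.999, -0.055, 0.0, 0.0]
force: [-3.5, 3.6, 12.7]
grip_width: 0.648
```

Contact: 12.7 N upward. I'll open the jaws, then lift. The 85 mm opening leaves about 14 mm clear on each side.

Call:
carry_out(commands="0 0 -0.05 0 0 0 1;0 0 -0.05 0 0 0 1;0 0 -0.05 0 0 0 1;0 0 -0.05 0 0 0 1;0 0 -0.05 0 0 0 1;0 0 -0.05 0 0 0 1;0 0 -0.05 0 0 0 1;0 0 -0.05 0 0 0 1")

```text
time: 11.45
eef_pos: [502.9, -260.5, 28.2]
orientation: [0.999, -0.055, -0.0, -0.0]
force: [0.3, -0.5, -0.2]
grip_width: 1.003
```

Call:
carry_out(commands="0 0 -1 0 0 0 1;0 0 -3 0 0 0 1;0 0 -6 0 0 0 1;0 0 -9 0 0 0 1;0 0 -12 0 0 0 1;0 0 -15 0 0 0 1;0 0 -18 0 0 0 1;0 0 -18 0 0 0 1")

```text
time: 12.12
eef_pos: [504.7, -261.4, 214.4]
orientation: [0.998, -0.055, 0.004, 0.001]
force: [0.5, -0.4, 0.4]
grip_width: 0.998
```

Call:
carry_out(commands="-5 10 0 0 0 0 1;-5 15 0 0 0 0 1;-5 20 0 0 0 0 1;-5 20 0 0 0 0 1;-5 20 0 0 0 0 1;-5 20 0 0 0 0 1;-5 20 0 0 0 0 1;-5 20 0 0 0 0 1")

```text
time: 12.78
eef_pos: [431.4, -453.4, 208.4]
orientation: [0.999, -0.055, 0.0, -0.0]
force: [0.4, 1.4, -0.4]
grip_width: 1.0
```

```bash
python3 - <<'E'
from h import *
for n in ["scene","top"]:
    s=env.snapshot(n); P,ok=pts(s); cv2.imwrite(f"pics/{n}6.png",s["image"])
    for t in ["tray_top","tray_under","mat","square_top"]:
        for r in env.regions_of(t,s)[:4]:
            p=P[r["mask"]&ok]
            if not len(p): continue
            zl={"mat":(-2,15)}.get(t,(np.percentile(p[:,2],90)-16,130))
            q=p[(p[:,2]>zl[0])&(p[:,2]<zl[1])][:,:2].astype(np.float32)
            rc=cv2.minAreaRect(q); print(n,t,round(r["p"],2),np.round(rc[0],1),np.round(rc[1],1),round(rc[2],1),"z98",np.percentile(p[:,2],95).round())
E
```

```text
scene tray_top 0.82 [ 505.7 -260.4] [ 55.7 120.7] 83.7 z98 41.0
scene tray_under 0.96 [509.9 302.6] [120.1  60.2] 9.2 z98 68.0
scene mat 0.94 [ 503.8 -260. ] [103.9 174.3] 83.5 z98 7.0
scene mat 0.88 [287.8 233.9] [101.7 175.7] 83.8 z98 6.0
scene mat 0.84 [ 236.  -320.8] [176.8 102.7] 9.8 z98 6.0
scene square_top 0.98 [599.9 -34. ] [83.9 84.9] 20.5 z98 100.0
top tray_under 0.74 [508.3 302. ] [120.8  58.4] 8.7 z98 70.0
top mat 0.85 [ 503.7 -261. ] [101.5 171.4] 84.0 z98 9.0
top mat 0.72 [287.9 233.2] [100.5 169.6] 84.1 z98 8.0
top mat 0.62 [ 236.3 -323.5] [171.8 104.5] 9.1 z98 8.0
top square_top 0.58 [598.6 -34.5] [85.8 84.3] 20.4 z98 102.0
```

View pics/top6.png

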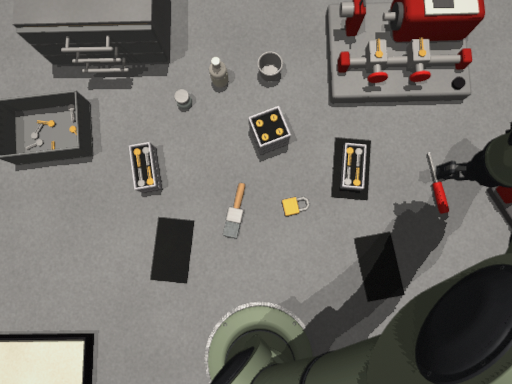

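View pics/scene6.png

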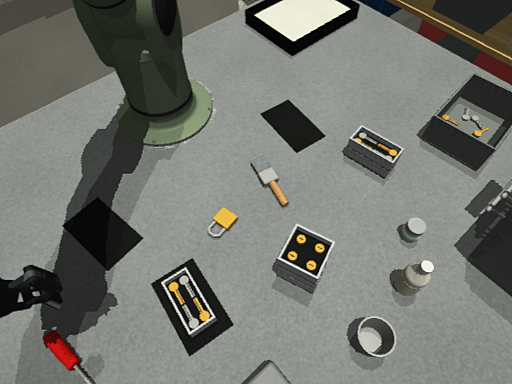

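Both views show the tray centred and aligned on the far mat: its centre is within about 2 mm and the angle agrees to better than 1°. The piles are unmoved and the arm is clear, so I'll hand in.

```bash
python3 -c "
from rig import env
print(env.hand_in())"
```

```text
the job is handed in; nothing more can be done
None
```

I gripped the top oblong tray across its 56 mm width, lifted it level, and carried it to the mat farthest from the base. I lowered it until the wrist force showed contact (about 13 N) and only then released it. I backed the arm away and handed the job in after about 13 s of robot time.

Last checks, from the scene and top cameras:
- **Placement:** the tray centre was at about (505.7, -260.4) against the mat centre at (503.8, -260.0), so about 2 mm off. The angle difference was under 1°, and the rim was at about 40 mm, which means the tray is upright and seated.
- **Piles:** the tray that was underneath and the top square tray were within about 2 mm of where they stood, which is within measurement error.
- **Arm:** it was clear of everything, with force readings near zero.

One check was missing: the network did not report `tray_top` in the last top-camera picture. Its position there rests on my view of the picture, which agreed with the scene-camera measurement.

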